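Show which mug goes on which plaster bat

ROBOT

A 7-joint arm with a two-finger parallel gripper is mounted at the origin on the work surface. World frame = base frame: x ahead of the robot, y to its left, z up, the work surface at z = 0. Lengths are in mm, angles in rad, forces in N, time in s.
With the tool pointing down it reaches from about 400 to 850 mm from the base axis. Payload 6.9 kg.
Tool frame: the origin (TCP) lies at the centre of the arm's flange, where the gripper is bolted on; the fingertips stand 173 mm ahead of it and the grasp point (between the pads) lies 155 mm ahead of it; z points along the fingers, y is the line along which they close (so a half turn about z gives the same grasp; the last joint's range is limited). The gripper opens to 85 mm and grips with 20 to 120 N. Pads are 22 mm wide; open, the fingers measure 114 mm over their backs; the gripper's body (76 mm by 85 mm) begins 54 mm behind the grasp point. The pads swing forward as they close: fully open they stand 13 mm farther back than shut.
Start: joints at [-1.075, 0.507, -0.238, 1.5, 0.126, 1.149, -0.155], TCP at [238.101, 577.863, 404.675] pointing down, gripper open.
Joint ranges: [-3.08, 3.08], [-0.24, 2.05], [-1.43, 1.35], [0, 2.5], [-1.52, 4.66], [0.17, 1.96], [-2.89, 2.89]. Speed limits (rad/s): [2.39, 2.39, 3.14, 3.14, 3.14, 3.14, 3.14].

INTERFACE

Orientations are given as a rotation vector (axis times angle).
In Python, from rig import manip, kinematics, state, viewer, finish_job gives the robot as it stands. Calls block until the motion is done:
- manip.move_ptp(position, orientation): joint-space move of the TCP to a pose.
- manip.move_straight(position, speed=150, rotation=None, stop_force=None): straight line of the TCP; rotation=None keeps the orientation; speed is the mean speed in mm/s. With stop_force (N) it stops when the force on the tool has changed by that much, and returns True; else False.
- manip.move_joints(angles): joint-space move.
- manip.set_gripper(opening, f_grip=None): finger opening in mm; f_grip is the grip in N (None keeps the last); returns when the fingers have stopped.
- manip.hold(seconds).
- kinematics.solve_ik(position, orientation): joint angles nearest the present ones, or None.
- state(): the state.
- viewer.read_camera(name): name is "scene" or "top" or "wrist"; returns the picture (420x560x3 uint8, red, green, blue); there is no depth.
- viewer.camera_info(name): a dict with "fov_y" (degrees; the focal length in pixels is half the picture's height over the tangent of half this angle, whatever the lens; pixels are square), "cx", "cy" (the principal point, pixels), "dist_coeffs" ([k1, k2, p1, p2, k3] as OpenCV has them; the pictures are not rectified), "camera_from_world" (4x4, takes a point from world to camera coordinates). Camera axes: x right, y down, z forward; pixel columns grow to the right and rows downward; lengths in mm; the calibration is good to about 2 mm. A picture is of the moment at which its call begins: read the wrist's pose just before it. camera_info takes no time and is no camera call; for the wrist camera it gives the pose at the moment of the call.
A pose or a line that the arm cannot do raises manip.Unreachable and nothing moves.
- finish_job(): hands the job in; it is judged then, once.
The state is a dict: "t": time; "q": joint angles; "qvel": joint speeds; "tau": joint torques, N m; "tool_pos": TCP position; "eef_rot": TCP orientation; "force": force on the tool from outside, world axes, zero at the start; "torque": the same for the moment, N m; "gripper_width": finger opening in mm; "finger_force": force on a finger pad.
Only numpy, scipy, OpenCV 4.12 (cv2) and the standard library are available. Lean on these libraries where they do the work, as an engineer would, in place of code of your own. Each camera call takes 0.05 s, during which the arm holds its last target. There are 200 camera calls.

TASK

Show your helper at the pottery bench which pot to move and where. Point down at the mug, the only pot with a handle, with the fingertips two to five centimetres above the middle of its mouth, and stay there three seconds; then point in the same way at the middle of the bare plaster bat (the round white disc with no pot on it), stay three seconds, and finish with the hand still pointing there. Touch nothing, move nothing, and travel high between the two so that you do not come low over the middle of any other pot.

Things in the scene. Friction and masses are not known exactly. Their poses are not given: they have to be found in the camera images.
- mug: Unglazed terracotta-coloured mug standing upright on the plywood board, 80 mm across, 95 mm tall, with one side handle (towards its own +y, reaching about 75 mm from the axis), the only pot with a handle. Origin: centre of its underside; z up along its axis.
- mug_rim (a point): Centre of the mug's mouth, level with its rim, 95 mm above its underside (113 mm above the table).
- beaker: Terracotta-coloured cup of the mug's size, 80 mm across and 95 mm tall, no handle, on the plywood board. Origin: centre of its underside.
- beaker_rim (a point): Centre of the beaker's mouth, level with its rim.
- bowl: Terracotta-coloured bowl, 96 mm across, 60 mm tall, on the plywood board. Origin: centre of its underside.
- bowl_rim (a point): Centre of the bowl's mouth, level with its rim.
- ware_board: Light plywood board 140 x 440 x 18 mm lying on the table with its length about across the bench (own y); mug, beaker and bowl stand in a row on it, in any order, about 140 mm apart. Fixed. It may be the row nearer to the robot or the farther one. Origin: centre of its underside.
- drying_board: Darker wooden board of the same size, parallel to the other, about 190 mm from it, with three plaster bats in a row 140 mm apart. Fixed. Origin: centre of its underside.
- bat_bare: The plaster bat without a pot: round white disc, 124 mm across, 20 mm thick, lying on the drying board in any of its three places. Fixed. Origin: centre of its underside.
- bat_bare_top (a point): Centre of the top face of the bare bat (38 mm above the table).
- small_cup: Terracotta-coloured little cup, 66 mm across, 60 mm tall, standing on another bat. Origin: centre of its underside.
- small_cup_rim (a point): Centre of the little cup's mouth, level with its rim (98 mm above the table).
- dish: Terracotta-coloured low dish, 100 mm across, 45 mm tall, standing on another bat. Origin: centre of its underside.
- dish_rim (a point): Centre of the dish's mouth, level with its rim.
- tool_crock: Blue ceramic crock 76 mm across, 85 mm tall, with three tools standing in it up to 143 mm, on the table to one side. Origin: centre of its underside.
- glaze_jar: Closed jar, 70 mm across, 100 mm tall, on the table to one side. Origin: centre of its underside.
- clay_trimmer: Wooden-handled scraper lying flat on the table to one side, about 185 x 50 x 12 mm. Origin: under the middle of its handle.

How it is judged:
By the outcome, as a careful person would: the job done as asked, in the order asked, and still so for the second after the job is handed in, with the robot touching nothing.
It also fails if it takes over 45 s, if anything falls off the work surface, if the arm or the gripper's body presses on something with over 40 N, if the wrist force passes 120 N, or if a joint passes its speed limit or range.

## Working session

There is one attempt and no reset: what is moved stays moved. The work goes in short steps, each a Python script; the robot and the scene stay as the last script left them, time stands still between calls to the robot, and variables do not carry over. Pictures are saved under pics/ and viewed, at most 10 in all, crops included, and the job is handed in when it is done.

```bash
mkdir -p pics; python3 - <<'E'
from rig import manip, state, viewer
import cv2
for n in ("top","scene"):
    cv2.imwrite(f"pics/{n}0.png", viewer.read_camera(n)[:,:,::-1])
    i=viewer.camera_info(n); print(n,i)
s=state(); print(s["t"],s["tool_pos"],s["eef_rot"])
E
```

```text
top {'fov_y': 55.40468466272361, 'cx': 275.0688422540335, 'cy': 211.47761861239883, 'dist_coeffs': array([-0.00128577,  0.        ,  0.        ,  0.        ,  0.        ]), 'camera_from_world': array([[-7.77435086e-03, -9.99742048e-01, -2.13400381e-02,
         2.83220068e+01],
       [-9.96345749e-01,  9.55964266e-03, -8.48749796e-02,
         5.60429085e+02],
       [ 8.50570890e-02,  2.06022084e-02, -9.96163059e-01,
         9.50372916e+02],
       [ 0.00000000e+00,  0.00000000e+00,  0.00000000e+00,
         1.00000000e+00]])}
scene {'fov_y': 46.09258334943995, 'cx': 285.53828750994285, 'cy': 215.46665362438154, 'dist_coeffs': array([-0.13553756,  0.        ,  0.        ,  0.        ,  0.        ]), 'camera_from_world': array([[-6.59497855e-01,  7.51387244e-01, -2.19040753e-02,
         3.69974581e+02],
       [ 4.93680266e-01,  4.10964552e-01, -7.66412378e-01,
        -2.11308756e+02],
       [-5.66870686e-01, -5.16260929e-01, -6.41975295e-01,
         1.63321220e+03],
       [ 0.00000000e+00,  0.00000000e+00,  0.00000000e+00,
         1.00000000e+00]])}
0.1 [238.05387667 577.68755898 403.90693166] [-6.09755786e-01 -3.08160125e+00  2.54615240e-03]
```

View pics/top0.png

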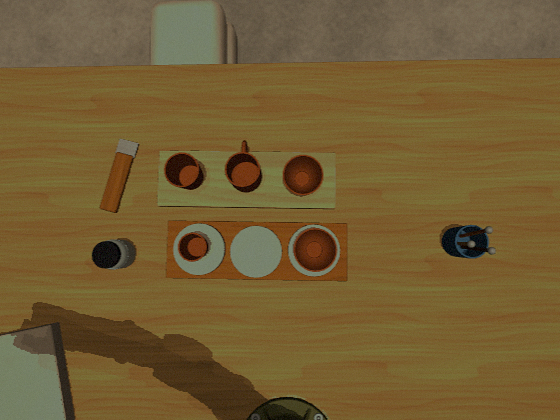

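View pics/scene0.png

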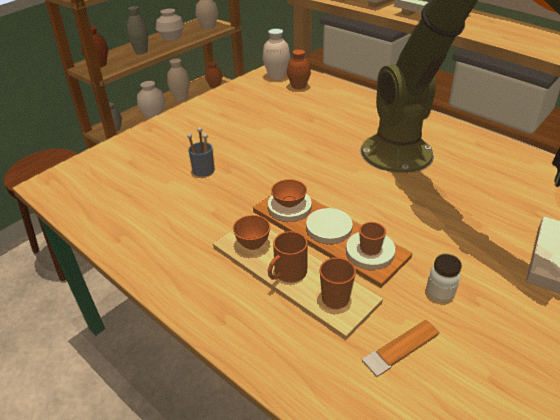

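The mug is the middle pot of the far row: its handle shows at top (245,147) and scene (275,265). The bare bat is in the middle of the near row, top about (256,251). I'll enlarge the top view.

```bash
python3 - <<'E'
import cv2
a=cv2.imread("pics/top0.png")[130:290,150:350]
cv2.imwrite("pics/crop.png",cv2.resize(cv2.convertScaleAbs(a,alpha=1.5),None,fx=3.75,fy=3.75,interpolation=cv2.INTER_CUBIC))
b=cv2.imread("pics/scene0.png")[190:310,210:370]
cv2.imwrite("pics/crop2.png",cv2.resize(cv2.convertScaleAbs(b,alpha=1.5),None,fx=5,fy=5,interpolation=cv2.INTER_CUBIC))
E
```

```text
(no output)
```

View pics/crop.png

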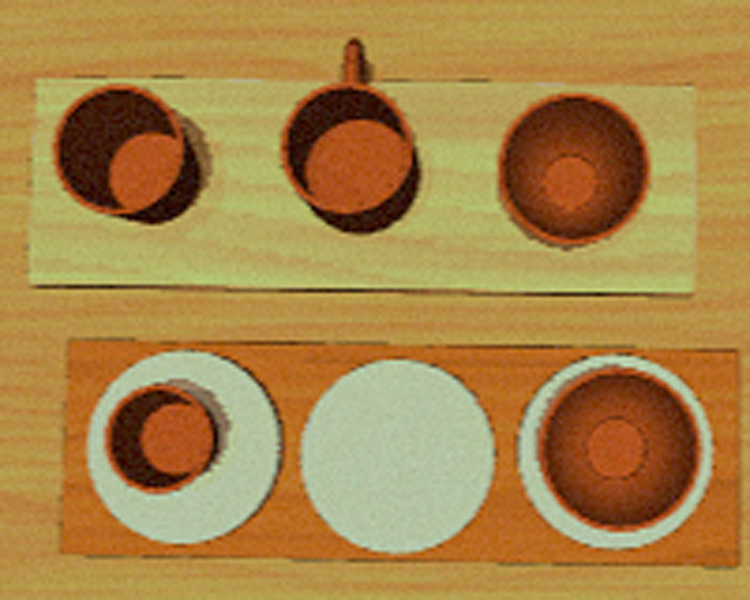

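View pics/crop2.png

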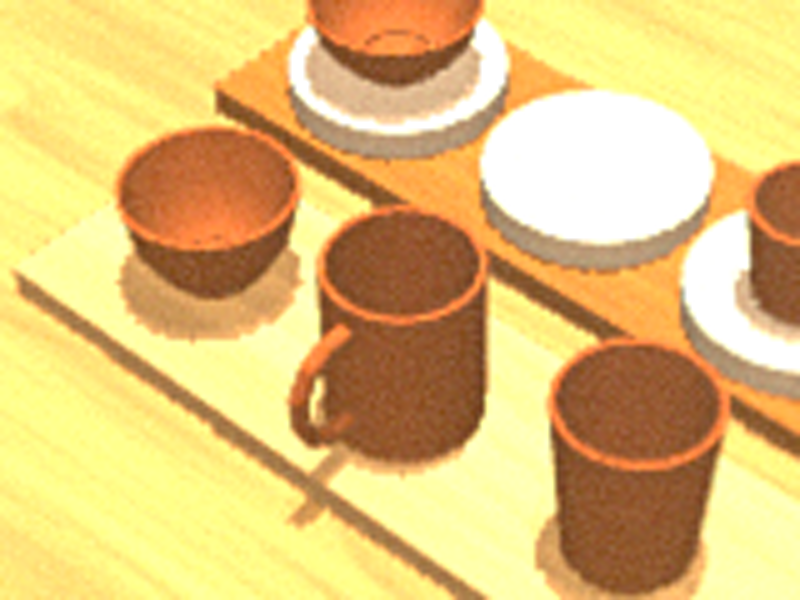

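Crop readings: mug rim centre at top (242.3,169.5) and scene (290.5,243.1), bare bat centre at top (255.9,251.4) and scene (329.3,225.5).

```bash
cat > h.py <<'E'
import numpy as np, cv2
from rig import manip, kinematics, state, viewer, finish_job
def K(i):
    f=210/np.tan(np.radians(i["fov_y"]/2)); return np.array([[f,0,i["cx"]],[0,f,i["cy"]],[0,0,1]])
def at_z(name,px,z,i=None):
    i=i or viewer.camera_info(name); T=i["camera_from_world"]
    u=cv2.undistortPoints(np.array([[px]],float),K(i),i["dist_coeffs"])[0,0]
    d=T[:3,:3].T@[u[0],u[1],1]; c=-T[:3,:3].T@T[:3,3]
    return c+d*(z-c[2])/d[2]
E
python3 - <<'E'
from h import *
from scipy.spatial.transform import Rotation as R
print(at_z("top",(242.3,169.5),113),at_z("scene",(290.5,243.1),113))
print(at_z("top",(255.9,251.4),38),at_z("scene",(329.3,225.5),38))
m=(at_z("top",(242.3,169.5),113)+at_z("scene",(290.5,243.1),113))/2
b=(at_z("top",(255.9,251.4),38)+at_z("scene",(329.3,225.5),38))/2
print(R.from_rotvec(state()["eef_rot"]).as_matrix().round(3))
for a in np.radians([-90,-45,0,45,90]):
    r=(R.from_euler('z',a)*R.from_rotvec([np.pi,0,0])).as_rotvec()
    print(a,[None if (q:=kinematics.solve_ik([*p[:2],z],r)) is None else np.round(q,2) for p,z in((m,450),(m,321),(b,450),(b,246))])
E
```

```text
[648.03152004  94.21686271 113.        ] [651.38470096  97.89913869 113.        ]
[464.39299692  69.61643971  38.        ] [474.85516218  78.92842642  38.        ]
[[-0.925  0.381 -0.001]
 [ 0.381  0.925 -0.002]
 [-0.    -0.002 -1.   ]]
-1.5707963267948966 [array([ 0.13,  0.57, -0.58,  1.33,  0.31,  1.33,  2.7 ]), array([ 0.17,  0.68, -0.63,  1.52,  0.43,  1.08,  2.58]), array([ 0.14,  0.25, -0.45,  1.8 ,  0.12,  1.12,  2.79]), array([ 0.2 ,  0.54, -0.59,  2.09,  0.49,  0.65,  2.42])]
-0.7853981633974483 [array([-0.71,  0.76,  1.15,  1.34, -0.68,  1.46, -1.96]), array([-0.73,  0.89,  1.15,  1.53, -0.84,  1.27, -1.82]), array([-0.99,  0.42,  1.15,  1.81, -0.41,  1.19, -2.07]), array([-0.88,  0.79,  1.15,  2.1 , -0.95,  0.92, -1.53])]
0.0 [array([-0.46,  0.57,  0.51,  1.34, -0.28,  1.31, -1.52]), array([-0.46,  0.67,  0.5 ,  1.53, -0.35,  1.03, -1.44]), array([-0.62,  0.26,  0.54,  1.81, -0.15,  1.11, -1.6 ]), array([-0.48,  0.52,  0.4 ,  2.09, -0.35,  0.59, -1.41])]
0.7853981633974483 [array([-0.38,  0.55,  0.36,  1.34, -0.19,  1.29, -0.8 ]), array([-0.39,  0.65,  0.37,  1.53, -0.26,  1.01, -0.74]), array([-0.51,  0.25,  0.39,  1.8 , -0.1 ,  1.11, -0.87]), array([-0.41,  0.51,  0.3 ,  2.09, -0.26,  0.58, -0.71])]
1.5707963267948966 [array([-0.27,  0.53,  0.15,  1.33, -0.08,  1.28, -0.12]), array([-0.29,  0.63,  0.18,  1.53, -0.12,  1.  , -0.08]), array([-0.42,  0.24,  0.27,  1.8 , -0.07,  1.11, -0.12]), array([-0.31,  0.49,  0.15,  2.09, -0.13,  0.57, -0.07])]
```

```bash
python3 - <<'E'
from h import *
from scipy.spatial.transform import Rotation as R
r=(R.from_euler('z',np.pi/2)*R.from_rotvec([np.pi,0,0])).as_rotvec()
manip.set_gripper(0)
p=state()["tool_pos"]
manip.move_straight([p[0],p[1],450],speed=100)
manip.move_ptp([560,85,450],r)
manip.hold(.3)
i=viewer.camera_info("wrist"); im=viewer.read_camera("wrist")
np.save("w.npy",i,allow_pickle=True)
cv2.imwrite("pics/w.png",cv2.resize(im[:,:,::-1],(800,600),interpolation=cv2.INTER_CUBIC))
T=i["camera_from_world"]
for P in ([649.7,96,113],[467,73,38]):
    q,_=cv2.projectPoints(np.array([P],float),cv2.Rodrigues(T[:3,:3])[0],T[:3,3],K(i),i["dist_coeffs"]); print(q*800/560)
s=state();print(s["t"],s["tool_pos"],s["gripper_width"])
E
```

```text
[[[538.35974201 254.63291885]]]
[[[295.23482663 260.67514977]]]
3.925 [559.98004655  85.30282879 450.00668229] 0.055893321034863844
```

View pics/w.png

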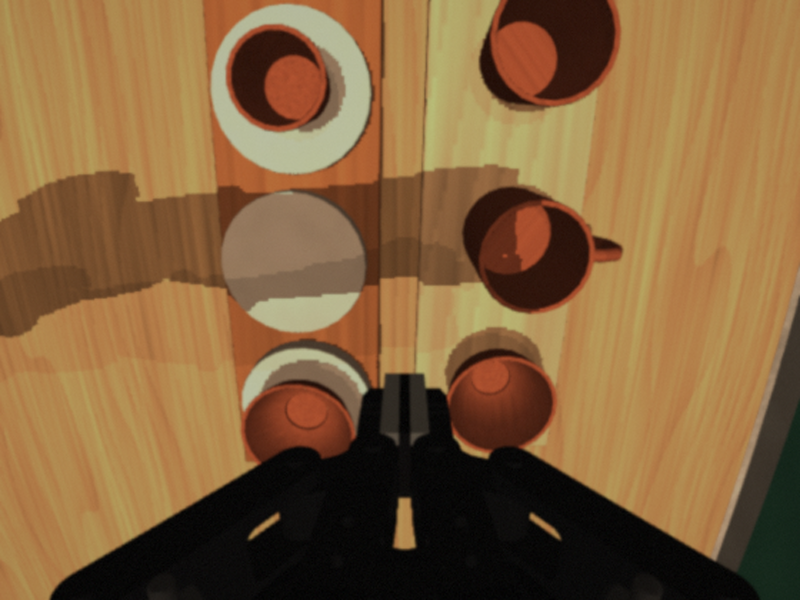

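The wrist view shows the mug mouth centred at (536,255), predicted (538,255), and the bare bat at (293.5,261), predicted (295,261). They agree to about 2 mm, so I'll point.

```bash
python3 - <<'E'
from h import *
m,b=(648.5,96),(465.5,73)
i=np.load("w.npy",allow_pickle=True).item()
print(at_z("wrist",np.array([536,255])*.7,113,i),at_z("wrist",np.array([293.5,261])*.7,38,i))
def go(x,y,z,v):
    manip.move_straight([x,y,z],speed=v)
go(*m,450,100); go(*m,320,70); manip.hold(3.8)
s=state();print(s["t"],s["tool_pos"],s["force"])
go(*m,450,90); go(*b,450,100); go(*b,246,80); manip.hold(3.8)
s=state();print(s["t"],s["tool_pos"],s["force"],s["eef_rot"])
cv2.imwrite("pics/end.png",viewer.read_camera("scene")[:,:,::-1])
E
```

```text
[648.10744599  95.74038141 113.        ] [465.50281081  72.72406289  38.        ]
10.775 [648.48768035  96.00255617 319.99646316] [-0.453428   -0.60712139 -0.00733768]
20.8583 [465.50073467  72.99760988 246.00929981] [-0.37373167 -0.42454159 -0.11767854] [2.22145512e+00 2.22140917e+00 2.76658356e-05]
```

View pics/end.png

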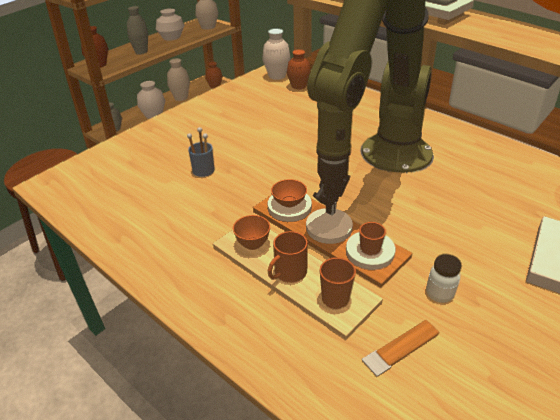

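The fingertips are at about (331,210), just above the bare bat's centre, and every pot is where it was.

```bash
python3 -c "
from rig import finish_job
print(finish_job())"
```

```text
the job is handed in; nothing more can be done
None
```

The arm pointed at the mug's mouth and then at the middle of the bare bat, about 3.5 cm above each and for just under 4 s each; it touched nothing, is still pointing at the bat, and the job was handed in at about 21 s.

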